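Fetch the riveting anvil from behind the pots and set it on the stump

TASK

Set up the steel riveting anvil, which stands at the back of the blue tray behind three tall containers: first stand the oil jar, the polish tin and the pin pot aside on the olive felt mat, then, while all three wait there, lift the anvil out and set it down gently, upright, in the middle of the top of the wooden stump. After that put each of the three containers back in the tray upright, exactly where it stood before, and leave the brass block in the tray, the hammer and the file alone.

Things in the scene. Friction and masses are not known exactly. Their poses are not given: they have to be found in the camera images.
- oil_jar: Oil jar: amber glass with a paper band and a black lid, closed round container 52 mm in diameter and 120 mm tall: straight body up to 100 mm, then a lid 49 mm in diameter. Smooth, rigid, about 0.34 kg. Origin at the centre of its underside, z up. One of the three that stand side by side along the front (robot side) of the tray, in any order, about 88 mm apart.
- polish_tin: Polish tin: red with a steel band and a red lid with a bright steel disc on it, closed round container 52 mm in diameter and 120 mm tall: straight body up to 100 mm, then a lid 49 mm in diameter. Smooth, rigid, about 0.30 kg. Origin at the centre of its underside, z up. One of the three that stand side by side along the front (robot side) of the tray, in any order, about 88 mm apart.
- pin_pot: Pin pot: white plastic with a green lid, closed round container 52 mm in diameter and 120 mm tall: straight body up to 100 mm, then a lid 49 mm in diameter. Smooth, rigid, about 0.24 kg. Origin at the centre of its underside, z up. One of the three that stand side by side along the front (robot side) of the tray, in any order, about 88 mm apart.
- anvil: Steel riveting anvil, 0.66 kg, 52 mm tall. Its bright head (heights 32 to 52 mm, four dark rivet sockets on top) is 62 mm long (its y) by 34 mm (its x); below are a waist 36 by 26 mm and a foot 60 by 40 by 12 mm. Grip it by the head's end faces, 62 mm apart along its y (nearly the tray's y): containers stand 10 mm in front, the wall 9 mm behind. Origin: centre of its underside, z up.
- tray: Long blue steel tray with a brown card lining, fixed to the bench: 142 mm (its x, away from the robot) by 318 mm (its y), walls 60 mm high and 4 mm thick (the rolled rim reaches 64 mm), inner floor 4 mm above the bench. Origin at the centre of its underside; its z is up, +x towards its back wall. Containers stand about 19 mm in front of its middle line, the anvil about 38 mm behind it.
- mat: Olive-green square felt mat, 220 by 220 mm, 4 mm thick, flat on the bench to one side of the tray and fixed: the side area for the three containers. Origin at the centre of its underside, on the bench; z up, x and y along its edges.
- stump: Round hardwood stump with two steel hoops, 112 mm in diameter and 70 mm tall, fixed to the bench on the other side of the tray from the mat; a clamp screw sticks out at the side of its upper hoop. Origin at the centre of its underside, on the bench; its top is flat, 70 mm up.
- brass_block: Bystander: loose brass block 34 by 30 mm, 24 mm tall, lying in the back row of the tray at one end beside the anvil. Origin at the centre of its underside. To be left alone.
- hammer: Bystander: loose hammer lying on the bench beyond the tray. To be left alone. Origin near its middle, on the bench.
- file: Bystander: loose flat file, 150 mm blade and 100 mm wooden handle, 24 mm high, lying on the bench between the robot and the tray. To be left alone. Origin near its middle, on the bench.
Mind the look-alikes: they are no part of the job. What is shaped like the anvil but pink or purple is not meant.

How it is judged:
By the outcome, as a careful person would: the job done as asked, in the order asked, and still so for the second after the job is handed in, with the robot touching nothing.
It also fails if it takes over 136 s, if anything falls off the work surface, if the arm or the gripper's body presses on something with over 40 N, if the wrist force passes 120 N, or if a joint passes its speed limit or range.

ROBOT

A 6-joint arm with a two-finger parallel gripper is mounted at the origin on the work surface. World frame = base frame: x ahead of the robot, y to its left, z up, the work surface at z = 0. Lengths are in m, angles in degrees, forces in N, time in s.
With the tool pointing down it reaches from about 0.375 to 0.9 m from the base axis. Payload 3.1 kg.
Tool frame: the origin (TCP) lies on the centre line of the jaws, within the pads' length; the fingertips stand 8 mm ahead of it and the grasp point (between the pads) lies 11 mm behind it; z points along the fingers, y is the line along which they close (so a half turn about z gives the same grasp; the last joint's range is limited). The gripper opens to 85 mm and grips with 20 to 120 N. Pads are 22 mm wide; open, the fingers measure 114 mm over their backs; the gripper's body (76 mm by 85 mm) begins 54 mm behind the grasp point. The pads swing forward as they close: fully open they stand 13 mm farther back than shut.
Start: joints at [52.855, 30.224, 82.088, -0, 67.689, -10.227], TCP at [0.283, 0.557, 0.239] pointing down, gripper open.
Joint ranges: [-176.69, 176.69], [-43.24, 126.21], [12.49, 139.97], [-82, 262], [0, 151.66], [-163.58, 163.58]. Speed limits (degrees/s): [159.86, 159.86, 180, 180, 180, 180].

INTERFACE

Orientations are given as a 3x3 rotation matrix whose columns are the frame's x, y, z axes.
In Python, from plant import get_obs, get_image, job_done gives the robot as it stands.
- The arm moves only by the tool send_rows, never from a script. Its argument "deltas" is text: rows parted by semicolons, each of 6 numbers parted by spaces: the shift along the tool's x, y, z in mm, then the turn, a rotation vector about the tool's x, y, z in degrees. In form: x y z rx ry rz; .... A call has 1 to 20 rows; each row shifts and turns the commanded pose from where the row before left it, along the tool's axes as they then stand; what a row does not reach is not made up. A row lasts 1/8 s, in which the tool goes at most 62.5 mm and 10.7 degrees, less where a joint would pass 70% of its speed; a pose out of reach is approached as far as the arm can. A call is refused whole if a number of a shift passes 62.5 or a number of a turn 10.7, either way. A call with a gripper value outside its range is refused whole. "gripper" is the finger opening in mm, from 0 to 85.4, set as the call begins (left out, the last holds). The fingers move at their own pace and stop on an object; the grip force is fixed at half the most. Time passes only in rows, so rows that do not move let the fingers close. It gives the time, the measured TCP pose, the force, the opening and the grip force at its end, in the units of the state.
- get_obs(): the state, without advancing time (a new reading comes with each control period).
- get_image(name): name is "scene" or "top"; returns a dict with "pixels" (420x560x3 uint8, red, green, blue), "intrinsics" (3x3 intrinsics, pixels), "R" (3x3) and "t" (3): a world point X has camera coordinates R X + t. Camera axes: x right, y down, z forward; pixel columns grow to the right and rows downward; lengths in m; the calibration is good to about 2 mm. A picture is of the moment at which its call begins. There is no depth.
- job_done(): hands the job in; it is judged then, once.
The state is a dict: "t": time; "qpos": joint angles; "qd": joint speeds; "effort": joint torques, N m; "tool_pos": TCP position; "eef_rot": TCP orientation; "contact_force": force on the tool from outside, world axes, zero at the start; "ft_torque": the same for the moment, N m; "grip_width": finger opening in m; "grasp_force": force on a finger pad.
Only numpy, scipy, OpenCV 4.12 (cv2) and the standard library are available. Lean on these libraries where they do the work, as an engineer would, in place of code of your own. Each camera call takes 0.05 s, during which the arm holds its last target. There are 200 camera calls.

## Working session

There is one attempt and no reset: what is moved stays moved. The work goes in short steps, Python scripts to look and compute and a tool call to move; the robot and the scene stay as the last step left them, time stands still between calls to the robot, and variables do not carry over. Pictures are saved under pics/ and viewed, at most 14 in all, crops included, and the job is handed in when it is done.

Besides the shell and the picture viewer there is one more tool, called after ">>>" as name(argument=value, ...) on one line, values as JSON. send_rows: Moves the arm, as the interface text tells. Its arguments: {"type":"object","properties":{"deltas":{"type":"string"},"gripper":{"type":"number"}},"required":["deltas"]}

```bash
mkdir -p pics; ls; cat > h.py <<'E'
import numpy as np, cv2
from plant import get_obs, get_image
def snap(n,f):
    d=get_image(n); cv2.imwrite(f'pics/{f}.png',cv2.cvtColor(d['pixels'],cv2.COLOR_RGB2BGR)); return d
def back(d,u,v,z):
    K,R,t=map(np.array,(d['intrinsics'],d['R'],d['t'])); c=-R.T@t; r=R.T@np.linalg.solve(K,[u,v,1.]); return c+r*(z-c[2])/r[2]
def proj(d,X):
    p=np.array(d['intrinsics'])@(np.array(d['R'])@np.array(X)+np.array(d['t'])); return p[:2]/p[2]
E
python3 - <<'E'
from h import *
import pickle
for n in('scene','top'):
    d=snap(n,n+'0'); pickle.dump(d,open(n+'0.pkl','wb')); print(n,-np.array(d['R']).T@np.array(d['t']),np.array(d['intrinsics'])[0,0])
o=get_obs(); print(o['eef_rot'],o['t'],o['tool_pos'])
E
```

```text
pics
scene [1.06296747 0.58066327 0.55293103] 404.41520633088976
top [ 0.40957132 -0.00560505  1.26805622] 546.6312892895945
[[-8.91656595e-01  4.52710794e-01 -1.20550333e-03]
 [ 4.52712249e-01  8.91655307e-01 -1.55989788e-03]
 [ 3.68710839e-04 -1.93663935e-03 -9.99998057e-01]] 0.1 [0.28253456 0.55678864 0.23842151]
```

View pics/top0.png

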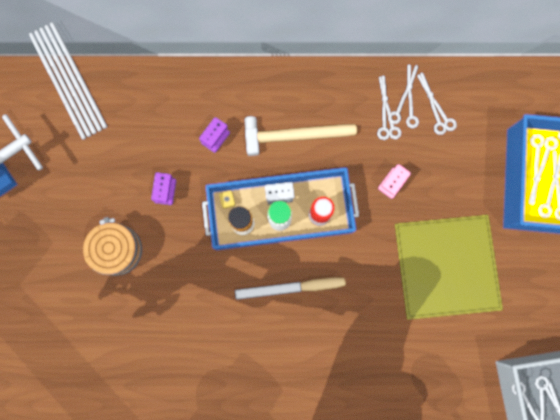

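View pics/scene0.png

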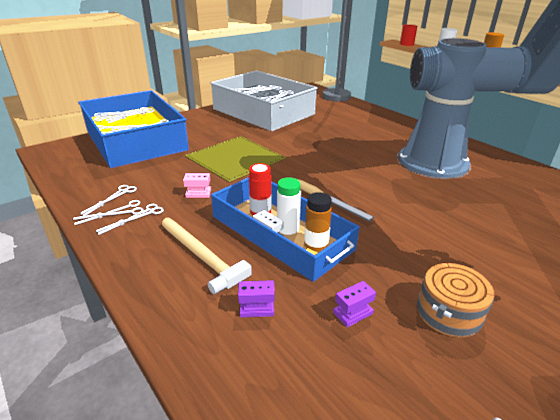

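```bash
python3 - <<'E'
from h import *
import pickle
d=pickle.load(open('top0.pkl','rb')); s=pickle.load(open('scene0.pkl','rb'))
print(np.round(d['R'],3))
for X in([0,0,0],[.4,0,0],[.6,0,0],[.6,.2,0],[.283,.557,.239]): print(X,proj(d,X),proj(s,X))
im=cv2.imread('pics/top0.png')
cv2.imwrite('pics/c1.png',cv2.resize(im[155:260,190:370],None,fx=4.4,fy=4.4,interpolation=cv2.INTER_CUBIC))
E
```

```text
[[-0.001 -1.     0.004]
 [-0.989  0.    -0.147]
 [ 0.147 -0.004 -0.989]]
[0, 0, 0] [279.89846629 481.66956587] [433.57213417 160.98833875]
[0.4, 0, 0] [279.9497762  296.33149558] [341.52904508 203.60637992]
[0.6, 0, 0] [279.97366658 210.03634772] [279.7902552  232.19284213]
[0.6, 0.2, 0] [194.6536655  210.06761584] [342.54433565 280.36106428]
[0.283, 0.557, 0.239] [-26.07344074 362.57846532] [680.62740652 203.19257135]
```

View pics/c1.png

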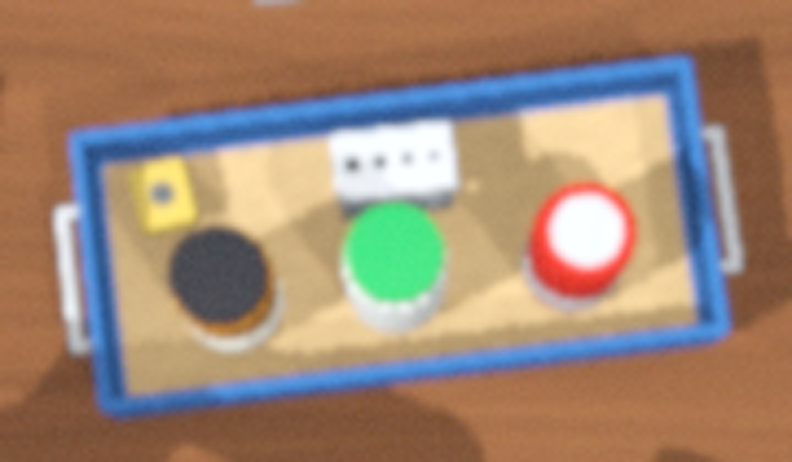

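```bash
cat > m.py <<'E'
from h import *
import pickle
d=pickle.load(open('top0.pkl','rb')); s=pickle.load(open('scene0.pkl','rb'))
hsv=cv2.cvtColor(d['pixels'],cv2.COLOR_RGB2HSV); P=d['pixels'].astype(int)
H,S,V=[hsv[...,i].astype(int) for i in range(3)]
def box(m,x0,x1,y0,y1):
    o=np.zeros(m.shape,np.uint8); o[y0:y1,x0:x1]=m[y0:y1,x0:x1]*255
    n,l,st,c=cv2.connectedComponentsWithStats(o); k=1+st[1:,4].argmax(); return (l==k).astype(np.uint8),c[k],st[k]
def contour(m): return max(cv2.findContours(m,cv2.RETR_EXTERNAL,cv2.CHAIN_APPROX_NONE)[0],key=cv2.contourArea)
def rect(m,z):
    c=contour(cv2.morphologyEx(m,cv2.MORPH_CLOSE,np.ones((5,5))))[:,0]; p=np.array([back(d,*q,z)[:2] for q in c])*1000
    (cx,cy),wh,a=cv2.minAreaRect(p.astype(np.float32)); return np.round([cx,cy,*wh,a],1)
if __name__=='__main__':
    g,c,st=box((H>55)&(H<85)&(S>120)&(V>90),255,310,190,240); print('green',c,st,back(d,*c,.124))
    for n,m,b in(('dark',V<75,(222,260,195,232)),):
        k,c,st=box(m,*b); print(n,c,st,back(d,*c,.124))
    r,c,st=box(((H<8)|(H>172))&(S>150)&(V>110),300,345,185,230); print('red',st)
    w,c,st=box((S<60)&(V>180),305,340,190,225); print('disc',c,st,back(d,*c,.124))
    k,c,st=box((S<40)&(V>170),255,305,178,202); print('anvil',c,st,back(d,*c,.056),rect(k,.056))
    b,c,st=box((H>100)&(H<118)&(S>110),200,362,160,255); print('tray',st,rect(b,.064))
    m,c,st=box((H>24)&(H<36)&(S>90)&(V>45),390,505,205,325); print('mat',c,st,rect(m,.004))
    m,c,st=box((H>8)&(H<20)&(S>110)&(V>150),75,145,215,280); print('stump',c,st,back(d,*c,.07),rect(m,.07))
    m,c,st=box((H>20)&(H<32)&(S>110)&(V>150),215,240,185,212); print('brass',c,st,back(d,*c,.028))
E
python3 m.py
```

```text
green [279.23822715 211.63711911] [269 201  21  22 361] [0.57795481 0.00100666 0.124     ]Traceback (most recent call last):
  File "m.py", line 16, in <module>
    k,c,st=box(m,*b); print(n,c,st,back(d,*c,.124))
           ~~~^^^^^^
  File "m.py", line 8, in box
    n,l,st,c=cv2.connectedComponentsWithStats(o); k=1+st[1:,4].argmax(); return (l==k).astype(np.uint8),c[k],st[k]
                                                      ~~~~~~~~~~~~~~~^^
ValueError: attempt to get argmax of an empty sequence
```

```bash
sed -i "s/('dark',V<75,/('dark',(V<100)\&(S<70),/" m.py; python3 m.py; python3 -c "
from m import *
for u,v in((239,217),(250,217),(323,208),(280,191),(227,200),(110,248),(90,248)):print(u,v,hsv[v,u])"
```

```text
green [279.23822715 211.63711911] [269 201  21  22 361] [0.57795481 0.00100666 0.124     ]
dark [239.22727273 217.11818182] [229 207  21  21 330] [0.56628859 0.08548607 0.124     ]
red [311 197  23  25 179]
disc [322.97235023 206.95391705] [315 199  17  17 217] [ 0.58794896 -0.09164921  0.124     ]
anvil [278.89684211 191.38526316] [255 183  40  18 475] [0.6340932 0.0021907 0.056    ] [633.2  12.   38.4  86.1   4.8]
tray [ 206  168  150   81 2083] [ 5.953e+02 -5.000e-01  1.473e+02  3.203e+02  7.300e+00]
mat [447.73903436 266.64854712] [ 395  215  107  104 9051] [ 468.9 -386.9  219.7  219.5    5.5]
stump [100.41263225 247.80378326] [  75  215   60   65 3119] [0.50596691 0.39303059 0.07      ] [510.  384.2 144.4 129.1   3.2]
brass [226.83246073 199.78534031] [219 191  17  18 191] [0.61967588 0.12207242 0.028     ]
239 217 [130  19  79]
250 217 [ 12 109 117]
323 208 [ 90   3 255]
280 191 [108  10 254]
227 200 [ 21  36 172]
110 248 [ 17 124 253]
90 248 [ 16 136 230]
```

```bash
cat > a.py <<'E'
from m import *
k,c,st=box((S<25)&(V>215),255,305,178,202); print('anvil',c,st,back(d,*c,.056),rect(k,.056))
for v0 in(150,190,220):
    m,c,st=box((H>8)&(H<22)&(S>100)&(V>v0),75,145,215,280); cc=contour(m)
    p=np.array([back(d,*q,.07)[:2] for q in cc[:,0]],np.float32)*1000; print('stump',v0,st,cv2.minEnclosingCircle(p),cv2.fitEllipse(p))
yaw=np.radians(7); X=np.array([np.cos(yaw),np.sin(yaw)]);Y=np.array([-X[1],X[0]])
A=np.array([633,2.]); ST=np.array([507,395.])
def line(im,D,pts,f,o,col):
    q=(np.array([proj(D,p) for p in pts])+.5-o)*f-.5; cv2.polylines(im,[np.round(q*16).astype(int).reshape(-1,1,2)],True,col,1,cv2.LINE_AA,4)
def circ(c,r,z): return [[(c[0]+r*np.cos(a))/1e3,(c[1]+r*np.sin(a))/1e3,z] for a in np.linspace(0,6.28,60)]
def rc(c,w,l,z): return [[*((c+X*a*w/2+Y*b*l/2)/1e3),z] for a,b in((1,1),(1,-1),(-1,-1),(-1,1))]
out=[]
for D,fn,os in((d,'top0',((60,205),(200,160))),(s,'scene0',((400,250),(230,150)))):
    I=cv2.imread(f'pics/{fn}.png')
    for o,wh,f in zip(os,((100,75),(160,100)) if D is d else ((100,75),(160,120)),(4,2.5) if D is s else (4,2.5)):
        im=cv2.resize(I[o[1]:o[1]+wh[1],o[0]:o[0]+wh[0]],None,fx=f,fy=f,interpolation=cv2.INTER_CUBIC)
        for pts in(circ(ST,56,.07),rc(A,34,62,.056),circ((566.3,85.5),24.5,.124),circ((578,1),24.5,.124),circ((588,-91.6),24.5,.124),rc(X*595.5-Y*73+Y*0,142,318,.064)if 0 else rc(np.array([595.5,-.7]),142,318,.064)):
            line(im,D,pts,f,np.array(o),(255,0,255))
        out.append(cv2.copyMakeBorder(im,0,300-im.shape[0],0,0,0))
cv2.imwrite('pics/ov.png',np.vstack([np.hstack(out[:2]),np.hstack(out[2:])]))
E
python3 a.py
```

```text
anvil [279.47073791 191.02290076] [265 183  29  17 393] [0.63492295 0.00089778 0.056     ] [634.3   2.   35.2  61.8   6.8]
stump 150 [  75  215   60   65 3166] ((510.94000244140625, 402.27423095703125), 84.3129653930664) ((506.3768005371094, 394.671875), (138.3852996826172, 148.95811462402344), 132.5194549560547)
stump 190 [  82  223   52   51 2091] ((505.5508728027344, 376.4695129394531), 56.974754333496094) ((505.6982116699219, 376.396484375), (110.17095184326172, 111.91075897216797), 12.650157928466797)
stump 220 [ 90 229  38  38 841] ((506.37353515625, 375.7882080078125), 41.30551528930664) ((506.3306884765625, 375.96697998046875), (79.92451477050781, 80.20634460449219), 92.77091217041016)
```

View pics/ov.png

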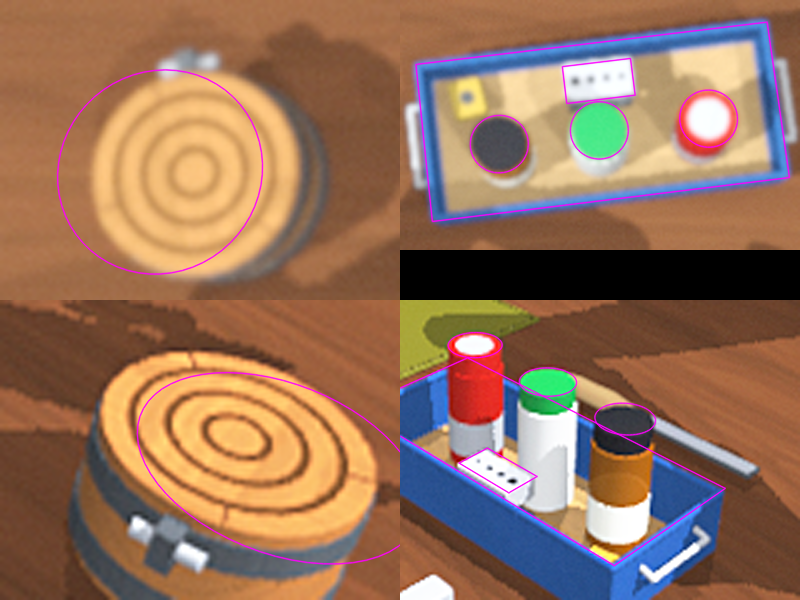

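>>> send_rows(deltas="0 0 0 0 0 9.4; 0 0 0 0 0 9.4; 0 0 0 0 0 9.4; 0 0 0 0 0 9.4; 0 0 0 0 0 9.4; 0 0 0 0 0 9.1; -25 8 0 0 0 0; -50 16 0 0 0 0; -50 16 0 0 0 0; -50 16 0 0 0 0; -50 16 0 0 0 0; -50 16 0 0 0 0; -50 17 0 0 0 0; -50 17 0 0 0 0; -50 17 0 0 0 0; -50 17 0 0 0 0; -50 17 0 0 0 0; -50 17 0 0 0 0; -50 17 0 0 0 0; -30 8 0 0 0 0", gripper=72)

```text
t: 2.6
tool_pos: [0.5769, -0.0693, 0.2389]
eef_rot: [[-0.12, 0.993, 0.0], [0.993, 0.12, -0.0], [-0.0, 0.0, -1.0]]
contact_force: [0.5, 1.2, 0.2]
grip_width: 0.072
grasp_force: 0.0
```

```bash
cat > go.py <<'E'
import sys
from h import *
from scipy.spatial.transform import Rotation as Ro
def go(x,y,z,psi=7,note=True):
    o=get_obs(); R=np.array(o['eef_rot']); p=np.radians(psi); yv=np.array([np.cos(p),np.sin(p),0]); zv=np.array([0,0,-1.]); T=np.column_stack([np.cross(yv,zv),yv,zv])
    w=np.array([x,y,z])-np.array(o['tool_pos'])*1000
    print('t',round(o['t'],2),'pos',np.round(np.array(o['tool_pos'])*1000,1),'grip',round(o['grip_width']*1000,1),o['grasp_force'],'F',np.round(o['contact_force'],1))
    print('shift in current axes',np.round(R.T@w,1),'in target axes',np.round(T.T@w,1),'rotvec',np.round(Ro.from_matrix(R.T@T).as_rotvec(degrees=True),2))
if __name__=='__main__': go(*map(float,sys.argv[1:]))
E
python3 go.py 588 -91.6 78; python3 -c "
from h import *
import pickle
s=pickle.load(open('scene0.pkl','rb')); print(back(s,459.2,284,.07))"
```

```text
t 2.6 pos [576.9 -69.3 238.9] grip 72.0 0.0 F [0.5 1.2 0.2]
shift in current axes [-23.4   8.4 160.9] in target axes [-23.5   8.3 160.9] rotvec [ 0.01  0.02 -0.13]
[0.50649311 0.37738388 0.07      ]
```

>>> send_rows(deltas="-12 4 0 0 0 0; -11.4 4.4 0 0 0 0; 0 0 40 0 0 0; 0 0 40 0 0 0; 0 0 30 0 0 0; 0 0 20 0 0 0; 0 0 16 0 0 0; 0 0 15 0 0 0; 0 0 0 0 0 0; 0 0 0 0 0 0")

```text
t: 3.85
tool_pos: [0.5876, -0.089, 0.0789]
eef_rot: [[-0.122, 0.993, 0.001], [0.993, 0.122, -0.0], [-0.001, 0.001, -1.0]]
contact_force: [-0.8, 1.3, -0.2]
grip_width: 0.0718
grasp_force: 0.0
```

```bash
python3 - <<'E'
from go import *
go(588,-91.6,78)
a=snap('top','t1'); b=snap('scene','s1')
I=a['pixels'][150:260,260:400]; J=b['pixels'][120:260,190:360]
cv2.imwrite('pics/p1.png',cv2.cvtColor(np.hstack([cv2.resize(I,(400,314),interpolation=2),cv2.resize(J,(381,314),interpolation=2)]),cv2.COLOR_RGB2BGR))
E
```

```text
t 3.85 pos [587.6 -89.   78.9] grip 71.8 0.0 F [-0.8  1.3 -0.2]
shift in current axes [-2.6  0.1  0.9] in target axes [-2.6  0.1  0.9] rotvec [ 0.06  0.03 -0.01]
```

View pics/p1.png

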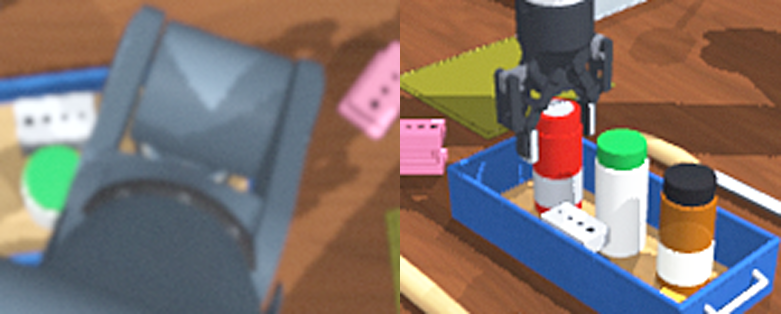

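>>> send_rows(deltas="-2.6 0 0 0 0 0; 0 0 0 0 0 0; 0 0 0 0 0 0; 0 0 0 0 0 0; 0 0 0 0 0 0; 0 0 0 0 0 0", gripper=40)

```text
t: 4.7
tool_pos: [0.5879, -0.0921, 0.0794]
eef_rot: [[-0.122, 0.993, 0.001], [0.993, 0.122, -0.001], [-0.001, 0.001, -1.0]]
contact_force: [-0.2, -0.6, 6.5]
grip_width: 0.0506
grasp_force: 62.9
```

```bash
python3 go.py 477.8 -458.5 158
```

```text
t 4.7 pos [587.9 -92.1  79.4] grip 50.6 62.85610964521766 F [-0.2 -0.6  6.5]
shift in current axes [-350.4 -153.7  -78.4] in target axes [-350.2 -154.   -78.6] rotvec [ 0.08  0.07 -0.02]
```

>>> send_rows(deltas="0 0 -5 0 0 0; 0 0 -15 0 0 0; 0 0 -25 0 0 0; 0 0 -25 0 0 0; 0 0 -10 0 0 0; -15 -7 0 0 0 0; -30 -13 0 0 0 0; -35 -15 0 0 0 0; -35 -15 0 0 0 0; -35 -15 0 0 0 0; -35 -15 0 0 0 0; -35 -15 0 0 0 0; -35 -15 0 0 0 0; -35 -15 0 0 0 0; -30 -15 0 0 0 0; -20 -10 0 0 0 0; -10 -4 0 0 0 0; 0 0 0 0 0 0; 0 0 0 0 0 0")

```text
t: 7.08
tool_pos: [0.4774, -0.4562, 0.1581]
eef_rot: [[-0.123, 0.992, -0.0], [0.992, 0.123, 0.001], [0.002, -0.0, -1.0]]
contact_force: [0.1, 1.1, -2.7]
grip_width: 0.0506
grasp_force: 63.0
```

```bash
python3 go.py 477.8 -458.5 79.4
```

```text
t 7.08 pos [ 477.4 -456.2  158.1] grip 50.6 62.96487391926348 F [ 0.1  1.1 -2.7]
shift in current axes [-2.5  0.1 78.7] in target axes [-2.3  0.1 78.7] rotvec [-0.02 -0.09  0.04]
```

>>> send_rows(deltas="-2 0 10 0 0 0; 0 0 25 0 0 0; 0 0 25 0 0 0; 0 0 10 0 0 0; 0 0 4 0 0 0; 0 0 2 0 0 0; 0 0 1 0 0 0; 0 0 0 0 0 0")

```text
t: 8.07
tool_pos: [0.4776, -0.46, 0.082]
eef_rot: [[-0.122, 0.993, 0.001], [0.993, 0.122, -0.001], [-0.001, 0.001, -1.0]]
contact_force: [0.2, -0.6, -4.0]
grip_width: 0.0503
grasp_force: 63.1
```

>>> send_rows(deltas="0 0 1.2 0 0 0; 0 0 0.8 0 0 0; 0 0 0 0 0 0; 0 0 0 0 0 0")

```text
t: 8.57
tool_pos: [0.4774, -0.4597, 0.0795]
eef_rot: [[-0.122, 0.993, 0.0], [0.993, 0.122, -0.0], [-0.0, 0.0, -1.0]]
contact_force: [0.1, -0.6, -1.6]
grip_width: 0.0506
grasp_force: 63.2
```

>>> send_rows(deltas="0 0 0.6 0 0 0; 0 0 0 0 0 0")

```text
t: 8.82
tool_pos: [0.4774, -0.4598, 0.0795]
eef_rot: [[-0.122, 0.993, 0.0], [0.993, 0.122, -0.0], [-0.0, 0.0, -1.0]]
contact_force: [-1.2, 0.6, 3.3]
grip_width: 0.0505
grasp_force: 63.7
```

>>> send_rows(deltas="0 0 0 0 0 0; 0 0 0 0 0 0; 0 0 0 0 0 0; 0 0 -10 0 0 0; 0 0 -25 0 0 0; 0 0 -35 0 0 0; 20 7 -5 0 0 0; 45 16 0 0 0 0; 50 17 0 0 0 0; 50 18 0 0 0 0; 50 18 0 0 0 0; 50 18 0 0 0 0; 50 18 0 0 0 0; 50 18 0 0 0 0; 45 15 0 0 0 0; 25 8 0 0 0 0; 10 3 0 0 0 0; 0 0 0 0 0 0; 0 0 0 0 0 0", gripper=72)

```text
t: 11.2
tool_pos: [0.5778, 0.0001, 0.1536]
eef_rot: [[-0.121, 0.993, -0.0], [0.993, 0.121, -0.0], [-0.0, -0.0, -1.0]]
contact_force: [0.1, 0.7, 0.3]
grip_width: 0.0721
grasp_force: 0.0
```

```bash
python3 go.py 578 1 79
```

```text
t 11.2 pos [5.778e+02 1.000e-01 1.536e+02] grip 72.1 0.0 F [0.1 0.7 0.3]
shift in current axes [ 0.9  0.3 74.6] in target axes [ 0.9  0.3 74.6] rotvec [-0.03  0.01 -0.08]
```

>>> send_rows(deltas="0.9 0.3 20 0 0 0; 0 0 25 0 0 0; 0 0 20 0 0 0; 0 0 9 0 0 0; 0 0 0 0 0 0; 0 0 0 0 0 0")

```text
t: 11.95
tool_pos: [0.5789, 0.0015, 0.0804]
eef_rot: [[-0.121, 0.993, 0.001], [0.993, 0.121, -0.0], [-0.0, 0.001, -1.0]]
contact_force: [0.5, 0.8, 0.3]
grip_width: 0.0718
grasp_force: 0.0
```

>>> send_rows(deltas="0 0 0 0 0 0; 0 0 0 0 0 0; 0 0 0 0 0 0; 0 0 0 0 0 0; 0 0 0 0 0 0", gripper=40)

```text
t: 12.58
tool_pos: [0.5785, 0.0019, 0.081]
eef_rot: [[-0.122, 0.993, 0.001], [0.993, 0.122, -0.001], [-0.001, 0.001, -1.0]]
contact_force: [-1.9, -0.4, 5.9]
grip_width: 0.0503
grasp_force: 61.9
```

```bash
python3 go.py 469 -387 160
```

```text
t 12.57 pos [578.5   1.9  81. ] grip 50.3 61.857548752086586 F [-1.9 -0.4  5.9]
shift in current axes [-372.7 -156.1  -79. ] in target axes [-372.7 -156.1  -79. ] rotvec [0.06 0.04 0.01]
```

>>> send_rows(deltas="0 0 -5 0 0 0; 0 0 -15 0 0 0; 0 0 -25 0 0 0; 0 0 -25 0 0 0; 0 0 -10 0 0 0; -15 -6 0 0 0 0; -35 -15 0 0 0 0; -40 -17 0 0 0 0; -40 -17 0 0 0 0; -40 -17 0 0 0 0; -40 -17 0 0 0 0; -40 -17 0 0 0 0; -40 -16 0 0 0 0; -37 -15 0 0 0 0; -25 -10 0 0 0 0; -15 -6 0 0 0 0; -5.7 -3 0 0 0 0; 0 0 0 0 0 0; 0 0 0 0 0 0")

```text
t: 14.95
tool_pos: [0.4689, -0.3857, 0.1596]
eef_rot: [[-0.123, 0.992, -0.0], [0.992, 0.123, 0.001], [0.001, -0.0, -1.0]]
contact_force: [0.7, 1.2, -2.4]
grip_width: 0.0504
grasp_force: 62.9
```

>>> send_rows(deltas="0 0 10 0 0 0; 0 0 25 0 0 0; 0 0 25 0 0 0; 0 0 10 0 0 0; 0 0 4 0 0 0; 0 0 2.5 0 0 0; 0 0 1.5 0 0 0; 0 0 1 0 0 0; 0 0 0 0 0 0; 0 0 0 0 0 0")

```text
t: 16.2
tool_pos: [0.469, -0.3872, 0.0811]
eef_rot: [[-0.122, 0.993, 0.001], [0.993, 0.122, -0.001], [-0.001, 0.001, -1.0]]
contact_force: [-0.2, -0.5, -1.8]
grip_width: 0.0505
grasp_force: 63.0
```

>>> send_rows(deltas="0 0 0.8 0 0 0; 0 0 0 0 0 0")

```text
t: 16.45
tool_pos: [0.469, -0.3874, 0.081]
eef_rot: [[-0.122, 0.993, 0.001], [0.993, 0.122, -0.001], [-0.001, 0.001, -1.0]]
contact_force: [-1.3, 0.6, 5.6]
grip_width: 0.0504
grasp_force: 63.6
```

>>> send_rows(deltas="0 0 0 0 0 0; 0 0 0 0 0 0; 0 0 0 0 0 0; 0 0 -10 0 0 0; 0 0 -25 0 0 0; 0 0 -35 0 0 0; 20 7 -5 0 0 0; 45 15 0 0 0 0; 50 17 0 0 0 0; 50 17 0 0 0 0; 50 17 0 0 0 0; 50 17 0 0 0 0; 50 17 0 0 0 0; 50 17 0 0 0 0; 47 15 0 0 0 0; 30 10 0 0 0 0; 15.5 5.2 0 0 0 0; 0 0 0 0 0 0; 0 0 0 0 0 0", gripper=72)

```text
t: 18.82
tool_pos: [0.5658, 0.085, 0.1547]
eef_rot: [[-0.121, 0.993, -0.001], [0.993, 0.121, -0.0], [-0.0, -0.001, -1.0]]
contact_force: [0.3, -0.9, 0.2]
grip_width: 0.072
grasp_force: 0.0
```

```bash
python3 go.py 566.3 85.5 80
```

```text
t 18.82 pos [565.8  85.  154.7] grip 72.0 0.0 F [ 0.3 -0.9  0.2]
shift in current axes [ 0.4  0.7 74.7] in target axes [ 0.4  0.6 74.7] rotvec [-0.05  0.02 -0.06]
```

>>> send_rows(deltas="0 0.4 20 0 0 0; 0 0 25 0 0 0; 0 0 20 0 0 0; 0 0 9.5 0 0 0; 0 0 0 0 0 0; 0 0 0 0 0 0")

```text
t: 19.58
tool_pos: [0.5672, 0.0856, 0.0811]
eef_rot: [[-0.121, 0.993, 0.001], [0.993, 0.121, -0.0], [-0.0, 0.001, -1.0]]
contact_force: [0.2, 0.5, 0.6]
grip_width: 0.0722
grasp_force: 0.0
```

>>> send_rows(deltas="0 0 0 0 0 0; 0 0 0 0 0 0; 0 0 0 0 0 0; 0 0 0 0 0 0; 0 0 0 0 0 0", gripper=40)

```text
t: 20.2
tool_pos: [0.5675, 0.086, 0.0817]
eef_rot: [[-0.122, 0.993, 0.002], [0.993, 0.122, -0.0], [-0.001, 0.002, -1.0]]
contact_force: [-0.6, -0.7, 6.1]
grip_width: 0.0504
grasp_force: 62.3
```

```bash
python3 go.py 460.2 -315.5 160
```

```text
t 20.2 pos [567.5  86.   81.7] grip 50.4 62.32292180880904 F [-0.6 -0.7  6.1]
shift in current axes [-385.5 -155.2  -78.5] in target axes [-385.4 -155.4  -78.3] rotvec [ 0.13  0.03 -0.  ]
```

>>> send_rows(deltas="0 0 -5 0 0 0; 0 0 -15 0 0 0; 0 0 -25 0 0 0; 0 0 -25 0 0 0; 0 0 -10 0 0 0; -15 -6 0 0 0 0; -35 -14 0 0 0 0; -42 -17 0 0 0 0; -42 -17 0 0 0 0; -42 -17 0 0 0 0; -42 -17 0 0 0 0; -42 -17 0 0 0 0; -42 -17 0 0 0 0; -37 -15 0 0 0 0; -25 -10 0 0 0 0; -15 -6 0 0 0 0; -6.5 -2.4 0 0 0 0; 0 0 0 0 0 0; 0 0 0 0 0 0")

```text
t: 22.58
tool_pos: [0.4592, -0.3143, 0.1603]
eef_rot: [[-0.123, 0.992, -0.001], [0.992, 0.123, 0.001], [0.001, -0.0, -1.0]]
contact_force: [1.0, 0.3, -3.4]
grip_width: 0.0505
grasp_force: 63.1
```

>>> send_rows(deltas="0 0 10 0 0 0; 0 0 25 0 0 0; 0 0 25 0 0 0; 0 0 10 0 0 0; 0 0 4 0 0 0; 0 0 2.5 0 0 0; 0 0 1.5 0 0 0; 0 0 1 0 0 0; 0 0 0 0 0 0; 0 0 0 0 0 0")

```text
t: 23.82
tool_pos: [0.4593, -0.3157, 0.0817]
eef_rot: [[-0.122, 0.993, 0.0], [0.993, 0.122, -0.0], [-0.0, 0.0, -1.0]]
contact_force: [-0.4, -0.4, -2.0]
grip_width: 0.0502
grasp_force: 63.2
```

>>> send_rows(deltas="0 0 0.8 0 0 0; 0 0 0 0 0 0")

```text
t: 24.08
tool_pos: [0.4593, -0.3157, 0.0817]
eef_rot: [[-0.122, 0.993, 0.0], [0.993, 0.122, -0.001], [-0.001, 0.0, -1.0]]
contact_force: [-0.8, 1.3, 5.5]
grip_width: 0.0499
grasp_force: 64.1
```

>>> send_rows(deltas="0 0 0 0 0 0; 0 0 0 0 0 0; 0 0 0 0 0 0; 0 0 -10 0 0 0; 0 0 -25 0 0 0; 0 0 -35 0 0 0; 20 14 -5 0 0 0; 40 29 0 0 0 0; 45 33 0 0 0 0; 45 33 0 0 0 0; 45 33 0 0 0 0; 45 33 0 0 0 0; 33.5 24 0 0 0 0; 20 13 0 0 0 0; 0 0 0 0 0 0", gripper=85)

```text
t: 25.95
tool_pos: [0.6342, 0.0026, 0.1558]
eef_rot: [[-0.124, 0.992, 0.0], [0.992, 0.124, -0.0], [-0.0, 0.0, -1.0]]
contact_force: [-1.4, 0.2, 0.2]
grip_width: 0.0848
grasp_force: 0.0
```

>>> send_rows(deltas="0 0 0 0 0 -5; 0 0 0 0 0 -10; 0 0 0 0 0 -10; 0 0 0 0 0 -10; 0 0 0 0 0 -10; 0 0 0 0 0 -10; 0 0 0 0 0 -10; 0 0 0 0 0 -10; 0 0 0 0 0 -10; 0 0 0 0 0 -5; 0 0 0 0 0 0; 0 0 0 0 0 0")

```text
t: 27.45
tool_pos: [0.6335, 0.0004, 0.1556]
eef_rot: [[-0.993, -0.119, -0.0], [-0.119, 0.993, -0.0], [0.001, -0.0, -1.0]]
contact_force: [0.2, 0.4, -0.7]
grip_width: 0.0845
grasp_force: 0.0
```

```bash
python3 - <<'E'
from go import *
go(634,1.5,37,97)
a=snap('top','t2'); b=snap('scene','s2')
cv2.imwrite('pics/p2.png',cv2.cvtColor(np.hstack([a['pixels'][130:330,190:510],cv2.resize(b['pixels'][120:280,170:370],None,fx=2,fy=2,interpolation=2)[:200]]) if 0 else np.vstack([cv2.resize(a['pixels'][130:330,190:510],(640,400)),cv2.resize(b['pixels'][130:290,170:370],(250,200))[:, :][:0].reshape(0,640,3)]),cv2.COLOR_RGB2BGR))
cv2.imwrite('pics/p2s.png',cv2.cvtColor(cv2.resize(b['pixels'][120:290,170:370],None,fx=3,fy=3,interpolation=2),cv2.COLOR_RGB2BGR))
E
```

```text
t 27.45 pos [6.335e+02 4.000e-01 1.556e+02] grip 84.5 0.0 F [ 0.2  0.4 -0.7]
shift in current axes [ -0.6   1.1 118.6] in target axes [ -0.6   1.  118.6] rotvec [-0.01 -0.03 -0.17]
```

View pics/p2s.png

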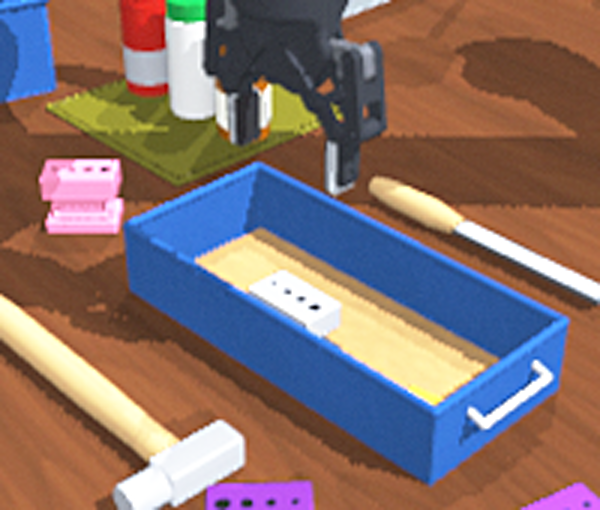

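>>> send_rows(deltas="-0.6 1 15 0 0 0; 0 0 30 0 0 0; 0 0 25 0 0 0; 0 0 20 0 0 0; 0 0 15 0 0 0; 0 0 10 0 0 0; 0 0 4.5 0 0 0; 0 0 0 0 0 0; 0 0 0 0 0 0")

```text
t: 28.68
tool_pos: [0.635, 0.0025, 0.0368]
eef_rot: [[-0.993, -0.122, 0.001], [-0.122, 0.993, -0.0], [-0.001, -0.0, -1.0]]
contact_force: [-0.0, 1.1, 1.4]
grip_width: 0.0849
grasp_force: 0.0
```

```bash
python3 - <<'E'
from go import *
go(634,1.5,36,97)
b=snap('scene','s3')
cv2.imwrite('pics/p3.png',cv2.cvtColor(cv2.resize(b['pixels'][150:270,210:350],None,fx=4,fy=4,interpolation=2),cv2.COLOR_RGB2BGR))
E
```

```text
t 28.68 pos [635.    2.5  36.8] grip 84.9 0.0 F [-0.   1.1  1.4]
shift in current axes [ 1.1 -0.9  0.8] in target axes [ 1.1 -0.9  0.8] rotvec [-0.02  0.08 -0.02]
```

View pics/p3.png

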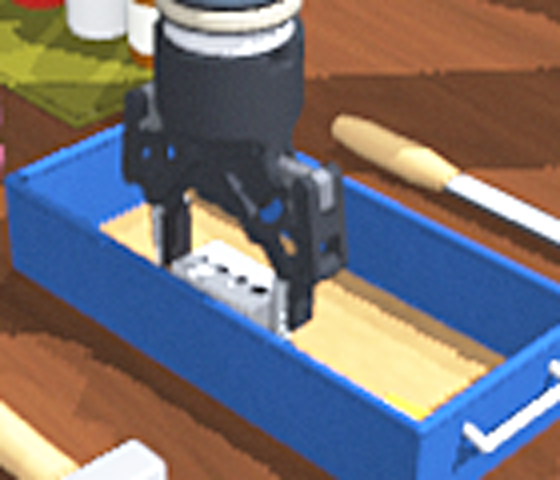

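>>> send_rows(deltas="1 0 0 0 0 0; 0 0 0 0 0 0; 0 0 0 0 0 0; 0 0 0 0 0 0; 0 0 0 0 0 0; 0 0 0 0 0 0", gripper=45)

```text
t: 29.48
tool_pos: [0.6336, 0.0027, 0.037]
eef_rot: [[-0.993, -0.121, 0.001], [-0.121, 0.993, 0.0], [-0.001, 0.0, -1.0]]
contact_force: [-0.4, 0.9, 5.2]
grip_width: 0.0607
grasp_force: 68.5
```

>>> send_rows(deltas="0 0 -5 0 0 0; 0 0 -15 0 0 0; 0 0 -25 0 0 0; 0 0 -25 0 0 0; 0 0 -20 0 0 0; 0 0 -10 0 0 0; 0 0 0 0 0 0; 0 0 0 0 0 0")

```text
t: 30.48
tool_pos: [0.6325, 0.0026, 0.1351]
eef_rot: [[-0.993, -0.122, -0.002], [-0.122, 0.993, 0.0], [0.002, 0.001, -1.0]]
contact_force: [-0.3, 0.4, -7.3]
grip_width: 0.0606
grasp_force: 67.4
```

```bash
python3 go.py 506 377 134 97
```

```text
t 30.48 pos [632.5   2.6 135.1] grip 60.6 67.36169099807739 F [-0.3  0.4 -7.3]
shift in current axes [ 80.1 387.    1.5] in target axes [ 80.  387.    1.1] rotvec [ 0.04 -0.13 -0.02]
```

>>> send_rows(deltas="4 15 0 0 0 0; 7 35 0 0 0 0; 9 42 0 0 0 0; 9 42 0 0 0 0; 9 42 0 0 0 0; 9 42 0 0 0 0; 9 42 0 0 0 0; 8 40 0 0 0 0; 7 35 0 0 0 0; 5 27 0 0 0 0; 3 16 0 0 0 0; 1 9 0 0 0 0; 0 0 0 0 0 0; 0 0 0 0 0 0")

```text
t: 32.22
tool_pos: [0.5073, 0.3759, 0.136]
eef_rot: [[-0.993, -0.121, -0.0], [-0.121, 0.993, -0.001], [0.0, -0.001, -1.0]]
contact_force: [-0.0, -0.3, -6.4]
grip_width: 0.0609
grasp_force: 67.4
```

```bash
python3 go.py 506 377 103 97
```

```text
t 32.23 pos [507.3 375.9 136. ] grip 60.9 67.37329602241516 F [-0.  -0.3 -6.4]
shift in current axes [ 1.2  1.2 33. ] in target axes [ 1.2  1.2 33. ] rotvec [-0.03 -0.02 -0.07]
```

>>> send_rows(deltas="1 1 8 0 0 0; 0 0 10 0 0 0; 0 0 8 0 0 0; 0 0 3 0 0 0; 0 0 1.5 0 0 0; 0 0 1 0 0 0; 0 0 0 0 0 0; 0 0 0 0 0 0")

```text
t: 33.22
tool_pos: [0.506, 0.3779, 0.1049]
eef_rot: [[-0.993, -0.122, 0.0], [-0.122, 0.993, 0.0], [-0.001, 0.0, -1.0]]
contact_force: [-0.3, -0.4, -7.4]
grip_width: 0.0609
grasp_force: 67.4
```

```bash
python3 - <<'E'
from go import *
go(506,377,103,97)
b=snap('scene','s4')
cv2.imwrite('pics/p4.png',cv2.cvtColor(cv2.resize(b['pixels'][210:350,390:530],None,fx=4,fy=4,interpolation=2),cv2.COLOR_RGB2BGR))
E
```

```text
t 33.23 pos [506.  377.9 104.9] grip 60.9 67.40080118179321 F [-0.3 -0.4 -7.4]
shift in current axes [ 0.1 -0.8  1.9] in target axes [ 0.1 -0.8  1.9] rotvec [ 0.01  0.03 -0.01]
```

View pics/p4.png

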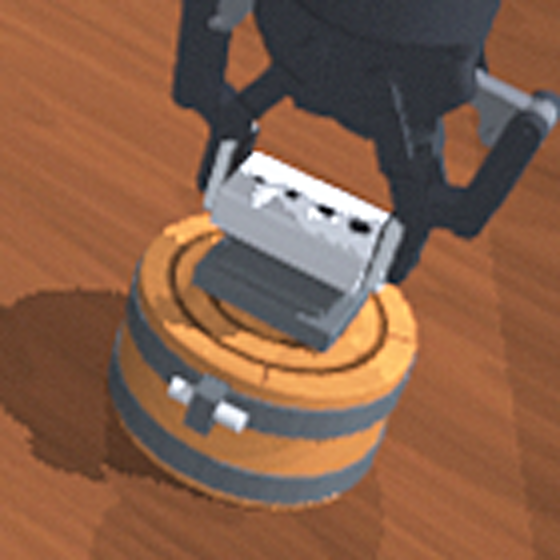

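>>> send_rows(deltas="0 0 1 0 0 0; 0 0 0.6 0 0 0; 0 0 0 0 0 0")

```text
t: 33.65
tool_pos: [0.5059, 0.3778, 0.103]
eef_rot: [[-0.993, -0.122, -0.0], [-0.122, 0.993, 0.0], [0.0, 0.0, -1.0]]
contact_force: [-0.4, 0.0, -5.5]
grip_width: 0.061
grasp_force: 67.4
```

>>> send_rows(deltas="0 0 0.6 0 0 0; 0 0 0 0 0 0; 0 0 0 0 0 0")

```text
t: 34.02
tool_pos: [0.5059, 0.3777, 0.103]
eef_rot: [[-0.993, -0.122, 0.0], [-0.122, 0.993, 0.0], [-0.0, 0.0, -1.0]]
contact_force: [-1.7, -0.9, 0.4]
grip_width: 0.0609
grasp_force: 68.2
```

>>> send_rows(deltas="0 0 0 0 0 0; 0 0 0 0 0 0; 0 0 0 0 0 0; 0 0 -5 0 0 0; 0 0 -20 0 0 0; 0 0 -30 0 0 0; 0 0 -25 0 0 5; 0 0 0 0 0 10; 0 0 0 0 0 10; 0 0 0 0 0 10; 0 0 0 0 0 10; 0 0 0 0 0 10; 0 0 0 0 0 10; 0 0 0 0 0 10; 0 0 0 0 0 10; 0 0 0 0 0 5; 0 0 0 0 0 0", gripper=85)

```text
t: 36.15
tool_pos: [0.506, 0.3778, 0.1828]
eef_rot: [[-0.123, 0.992, 0.001], [0.992, 0.123, 0.0], [0.0, 0.001, -1.0]]
contact_force: [0.4, -0.3, 0.6]
grip_width: 0.0849
grasp_force: 0.0
```

>>> send_rows(deltas="-20 -4 0 0 0 0; -40 -8 0 0 0 0; -50 -9 0 0 0 0; -50 -9 0 0 0 0; -50 -9 0 0 0 0; -50 -9 0 0 0 0; -50 -10 0 0 0 0; -50 -10 0 0 0 0; -50 -10 0 0 0 0; -50 -10 0 0 0 0; -50 -10 0 0 0 0; -50 -10 0 0 0 0; -50 -10 0 0 0 0; -42.5 -8.8 0 0 0 0; -20 -3 0 0 0 0; -10 -1 0 0 0 0; 0 0 0 0 0 0; 0 0 0 0 0 0", gripper=72)

```text
t: 38.4
tool_pos: [0.4589, -0.3139, 0.1823]
eef_rot: [[-0.123, 0.992, -0.001], [0.992, 0.123, 0.001], [0.001, -0.001, -1.0]]
contact_force: [-0.4, -0.1, -0.1]
grip_width: 0.0722
grasp_force: 0.0
```

```bash
python3 go.py 459.3 -315.7 80.5; python3 - <<'E'
from go import *
b=snap('scene','s5');a=snap('top','t5')
I=np.hstack([cv2.resize(b['pixels'][210:350,390:530],(400,400),interpolation=2),cv2.resize(a['pixels'][200:300,60:160],(400,400),interpolation=2)])
cv2.imwrite('pics/p5.png',cv2.cvtColor(I,cv2.COLOR_RGB2BGR))
E
```

```text
t 38.4 pos [ 458.9 -313.9  182.3] grip 72.2 0.0 F [-0.4 -0.1 -0.1]
shift in current axes [ -2.    0.2 101.8] in target axes [ -1.8   0.2 101.8] rotvec [-0.04 -0.07  0.07]
```

View pics/p5.png

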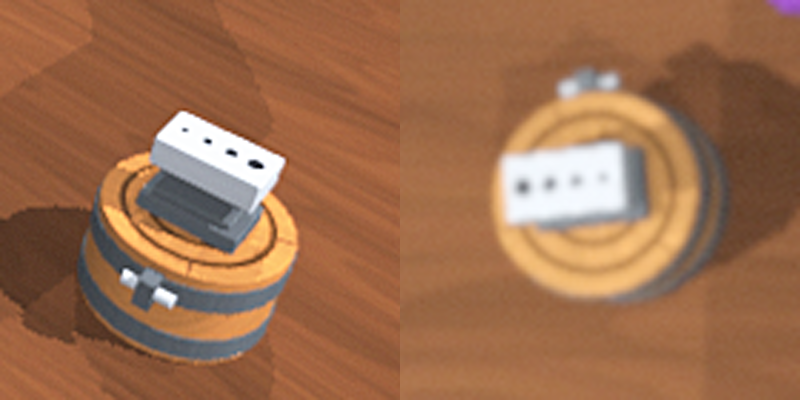

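```bash
python3 - <<'E'
from h import *
import pickle
d=pickle.load(open('top0.pkl','rb'));s=pickle.load(open('scene0.pkl','rb'))
print(back(d,102,246,.122),back(s,390+(182+284+158+265)/4*.35+0,210+(112+157+160+207)/4*.35,.122))
E
```

```text
[0.50556646 0.37258823 0.122     ] [0.51690605 0.38433816 0.122     ]
```

>>> send_rows(deltas="-1.5 0 25 0 0 0; 0 0 30 0 0 0; 0 0 25 0 0 0; 0 0 15 0 0 0; 0 0 6.5 0 0 0; 0 0 0 0 0 0; 0 0 0 0 0 0")

```text
t: 39.38
tool_pos: [0.4597, -0.3175, 0.0817]
eef_rot: [[-0.122, 0.993, 0.001], [0.993, 0.122, -0.001], [-0.001, 0.001, -1.0]]
contact_force: [-0.4, 0.5, -0.9]
grip_width: 0.0719
grasp_force: 0.0
```

```bash
python3 go.py 459.3 -315.7 81.5
```

```text
t 39.38 pos [ 459.7 -317.5   81.7] grip 71.9 0.0 F [-0.4  0.5 -0.9]
shift in current axes [ 1.8 -0.2  0.2] in target axes [ 1.8 -0.2  0.2] rotvec [ 0.06  0.08 -0.01]
```

>>> send_rows(deltas="1.8 0 0 0 0 0; 0 0 0 0 0 0; 0 0 0 0 0 0")

```text
t: 39.75
tool_pos: [0.459, -0.3154, 0.0812]
eef_rot: [[-0.122, 0.993, 0.0], [0.993, 0.122, -0.0], [-0.0, 0.0, -1.0]]
contact_force: [-0.1, -0.0, -0.1]
grip_width: 0.0723
grasp_force: 0.0
```

>>> send_rows(deltas="0 0 0 0 0 0; 0 0 0 0 0 0; 0 0 0 0 0 0; 0 0 0 0 0 0; 0 0 0 0 0 0", gripper=40)

```text
t: 40.38
tool_pos: [0.4593, -0.3155, 0.0814]
eef_rot: [[-0.121, 0.993, 0.001], [0.993, 0.121, -0.001], [-0.001, 0.001, -1.0]]
contact_force: [0.3, 0.8, 5.7]
grip_width: 0.0504
grasp_force: 62.3
```

```bash
python3 go.py 567.5 86 161
```

```text
t 40.38 pos [ 459.3 -315.5   81.4] grip 50.4 62.25387663580477 F [0.3 0.8 5.7]
shift in current axes [385.3 156.3 -79.8] in target axes [385.3 156.4 -79.6] rotvec [ 0.03  0.04 -0.02]
```

>>> send_rows(deltas="0 0 -5 0 0 0; 0 0 -15 0 0 0; 0 0 -25 0 0 0; 0 0 -25 0 0 0; 0 0 -10 0 0 0; 15 6 0 0 0 0; 35 14 0 0 0 0; 42 17 0 0 0 0; 42 17 0 0 0 0; 42 17 0 0 0 0; 42 17 0 0 0 0; 42 17 0 0 0 0; 42 17 0 0 0 0; 37 15 0 0 0 0; 25 10 0 0 0 0; 15 6 0 0 0 0; 6.3 2.8 0 0 0 0; 0 0 0 0 0 0; 0 0 0 0 0 0")

```text
t: 42.75
tool_pos: [0.5665, 0.0852, 0.1608]
eef_rot: [[-0.12, 0.993, -0.001], [0.993, 0.12, -0.0], [-0.0, -0.001, -1.0]]
contact_force: [0.2, -1.1, -3.9]
grip_width: 0.0506
grasp_force: 63.1
```

```bash
python3 go.py 567 86 81.4
```

```text
t 42.75 pos [566.5  85.2 160.8] grip 50.6 63.103504814207554 F [ 0.2 -1.1 -3.9]
shift in current axes [ 0.8  0.6 79.4] in target axes [ 0.7  0.6 79.4] rotvec [-0.03  0.01 -0.08]
```

>>> send_rows(deltas="0 0 10 0 0 0; 0 0 25 0 0 0; 0 0 20 0 0 0; 0 0 12 0 0 0; 0 0 6 0 0 0; 0 0 2.5 0 0 0; 0 0 1.5 0 0 0; 0 0 0 0 0 0; 0 0 0 0 0 0")

```text
t: 43.88
tool_pos: [0.567, 0.0862, 0.0843]
eef_rot: [[-0.122, 0.993, 0.001], [0.993, 0.122, -0.0], [-0.0, 0.001, -1.0]]
contact_force: [0.5, 0.1, -3.6]
grip_width: 0.0506
grasp_force: 63.1
```

```bash
python3 go.py 567 86 81.5
```

```text
t 43.88 pos [567.   86.2  84.3] grip 50.6 63.09902633540332 F [ 0.5  0.1 -3.6]
shift in current axes [-0.1 -0.   2.8] in target axes [-0.1 -0.   2.8] rotvec [ 0.05  0.01 -0.01]
```

>>> send_rows(deltas="0 0 1.2 0 0 0; 0 0 0.8 0 0 0; 0 0 0.6 0 0 0; 0 0 0 0 0 0; 0 0 0 0 0 0")

```text
t: 44.5
tool_pos: [0.5668, 0.0861, 0.0814]
eef_rot: [[-0.122, 0.993, 0.0], [0.993, 0.122, -0.0], [-0.0, 0.0, -1.0]]
contact_force: [-0.7, -0.3, -0.4]
grip_width: 0.0501
grasp_force: 63.3
```

>>> send_rows(deltas="0 0 0.3 0 0 0; 0 0 0 0 0 0")

```text
t: 44.75
tool_pos: [0.5668, 0.0861, 0.0814]
eef_rot: [[-0.122, 0.993, 0.0], [0.993, 0.122, -0.0], [-0.0, 0.0, -1.0]]
contact_force: [-1.6, 0.0, 2.6]
grip_width: 0.0503
grasp_force: 63.7
```

>>> send_rows(deltas="0 0 0 0 0 0; 0 0 0 0 0 0; 0 0 0 0 0 0; 0 0 -10 0 0 0; 0 0 -25 0 0 0; 0 0 -35 0 0 0; -20 -7 -5 0 0 0; -45 -15 0 0 0 0; -50 -17 0 0 0 0; -50 -17 0 0 0 0; -50 -17 0 0 0 0; -50 -17 0 0 0 0; -50 -17 0 0 0 0; -50 -17 0 0 0 0; -47 -15 0 0 0 0; -30 -10 0 0 0 0; -16 -5.8 0 0 0 0; 0 0 0 0 0 0; 0 0 0 0 0 0", gripper=72)

```text
t: 47.12
tool_pos: [0.4686, -0.3857, 0.1557]
eef_rot: [[-0.122, 0.992, -0.001], [0.992, 0.122, 0.002], [0.002, -0.001, -1.0]]
contact_force: [-0.2, -0.1, -0.6]
grip_width: 0.072
grasp_force: 0.0
```

>>> send_rows(deltas="0 0 20 0 0 0; 0 0 25 0 0 0; 0 0 20 0 0 0; 0 0 8 0 0 0; 0 0 0 0 0 0; 0 0 0 0 0 0")

```text
t: 47.88
tool_pos: [0.4694, -0.3874, 0.0839]
eef_rot: [[-0.122, 0.993, 0.001], [0.993, 0.122, -0.001], [-0.001, 0.001, -1.0]]
contact_force: [0.5, -0.2, -0.1]
grip_width: 0.072
grasp_force: 0.0
```

```bash
python3 go.py 469 -387.4 81
```

```text
t 47.88 pos [ 469.4 -387.4   83.9] grip 72.0 0.0 F [ 0.5 -0.2 -0.1]
shift in current axes [ 0.1 -0.4  2.9] in target axes [ 0.1 -0.4  2.9] rotvec [0.05 0.07 0.02]
```

>>> send_rows(deltas="0 0 2.5 0 0 0; 0 0 0 0 0 0")

```text
t: 48.12
tool_pos: [0.4688, -0.3874, 0.0808]
eef_rot: [[-0.121, 0.993, 0.0], [0.993, 0.121, -0.0], [-0.0, 0.0, -1.0]]
contact_force: [-0.4, -0.5, -0.5]
grip_width: 0.0718
grasp_force: 0.0
```

>>> send_rows(deltas="0 0 0 0 0 0; 0 0 0 0 0 0; 0 0 0 0 0 0; 0 0 0 0 0 0; 0 0 0 0 0 0", gripper=40)

```text
t: 48.75
tool_pos: [0.4687, -0.3876, 0.0811]
eef_rot: [[-0.122, 0.993, -0.0], [0.993, 0.122, -0.0], [-0.0, -0.0, -1.0]]
contact_force: [-2.2, 0.0, 6.2]
grip_width: 0.0502
grasp_force: 62.3
```

```bash
python3 go.py 578.3 1.9 161
```

```text
t 48.75 pos [ 468.7 -387.6   81.1] grip 50.2 62.268633514177054 F [-2.2  0.   6.2]
shift in current axes [373.2 156.2 -80.1] in target axes [373.2 156.3 -79.9] rotvec [-0.01  0.03 -0.01]
```

>>> send_rows(deltas="0 0 -5 0 0 0; 0 0 -15 0 0 0; 0 0 -25 0 0 0; 0 0 -25 0 0 0; 0 0 -10 0 0 0; 15 6 0 0 0 0; 35 15 0 0 0 0; 40 17 0 0 0 0; 40 17 0 0 0 0; 40 17 0 0 0 0; 40 17 0 0 0 0; 40 17 0 0 0 0; 40 16 0 0 0 0; 37 15 0 0 0 0; 25 10 0 0 0 0; 15 6 0 0 0 0; 6 3 0 0 0 0; 0 0 0 0 0 0; 0 0 0 0 0 0")

```text
t: 51.12
tool_pos: [0.5781, 0.001, 0.1604]
eef_rot: [[-0.12, 0.993, -0.0], [0.993, 0.12, -0.0], [-0.0, -0.0, -1.0]]
contact_force: [0.6, -0.1, -2.2]
grip_width: 0.0505
grasp_force: 62.8
```

>>> send_rows(deltas="0 0 10 0 0 0; 0 0 25 0 0 0; 0 0 20 0 0 0; 0 0 12 0 0 0; 0 0 6 0 0 0; 0 0 2.5 0 0 0; 0 0 1.5 0 0 0; 0 0 0 0 0 0; 0 0 0 0 0 0")

```text
t: 52.25
tool_pos: [0.5786, 0.0019, 0.0839]
eef_rot: [[-0.122, 0.993, 0.001], [0.993, 0.122, -0.0], [-0.0, 0.001, -1.0]]
contact_force: [0.3, 0.0, -2.4]
grip_width: 0.0507
grasp_force: 62.8
```

```bash
python3 go.py 578.3 1.9 81
```

```text
t 52.25 pos [578.6   1.9  83.9] grip 50.7 62.83155175857246 F [ 0.3  0.  -2.4]
shift in current axes [ 0.  -0.3  2.9] in target axes [ 0.  -0.3  2.9] rotvec [ 0.05  0.02 -0.01]
```

>>> send_rows(deltas="0 0 1.2 0 0 0; 0 0 0.8 0 0 0; 0 0 0.6 0 0 0; 0 0 0.2 0 0 0; 0 0 0 0 0 0")

```text
t: 52.88
tool_pos: [0.5783, 0.0018, 0.0812]
eef_rot: [[-0.122, 0.993, 0.0], [0.993, 0.122, -0.0], [-0.0, 0.0, -1.0]]
contact_force: [-1.0, 0.3, 3.2]
grip_width: 0.0503
grasp_force: 63.3
```

>>> send_rows(deltas="0 0 0 0 0 0; 0 0 0 0 0 0; 0 0 0 0 0 0; 0 0 -10 0 0 0; 0 0 -25 0 0 0; 0 0 -35 0 0 0; -20 -7 -5 0 0 0; -45 -16 0 0 0 0; -50 -17 0 0 0 0; -50 -17 0 0 0 0; -50 -17 0 0 0 0; -50 -18 0 0 0 0; -50 -18 0 0 0 0; -50 -18 0 0 0 0; -45 -16 0 0 0 0; -25 -8.5 0 0 0 0; -10.8 -3.9 0 0 0 0; 0 0 0 0 0 0; 0 0 0 0 0 0", gripper=72)

```text
t: 55.25
tool_pos: [0.4776, -0.4577, 0.1555]
eef_rot: [[-0.123, 0.992, -0.001], [0.992, 0.123, 0.002], [0.002, -0.0, -1.0]]
contact_force: [-0.4, -0.1, -0.6]
grip_width: 0.0717
grasp_force: 0.0
```

>>> send_rows(deltas="0 0 20 0 0 0; 0 0 25 0 0 0; 0 0 20 0 0 0; 0 0 9 0 0 0; 0 0 0 0 0 0; 0 0 0 0 0 0")

```text
t: 56.0
tool_pos: [0.4777, -0.4601, 0.0825]
eef_rot: [[-0.122, 0.993, 0.001], [0.993, 0.122, -0.001], [-0.001, 0.001, -1.0]]
contact_force: [0.2, -0.4, 0.1]
grip_width: 0.072
grasp_force: 0.0
```

```bash
python3 go.py 477.4 -459.8 79.5
```

```text
t 56.0 pos [ 477.7 -460.1   82.5] grip 72.0 0.0 F [ 0.2 -0.4  0.1]
shift in current axes [ 0.4 -0.3  3. ] in target axes [ 0.3 -0.3  3. ] rotvec [ 0.05  0.08 -0.01]
```

>>> send_rows(deltas="0.2 0 2.5 0 0 0; 0 0 0 0 0 0")

```text
t: 56.25
tool_pos: [0.4773, -0.4596, 0.0795]
eef_rot: [[-0.121, 0.993, 0.0], [0.993, 0.121, -0.0], [-0.0, 0.0, -1.0]]
contact_force: [1.8, 0.7, -0.4]
grip_width: 0.0719
grasp_force: 0.0
```

>>> send_rows(deltas="0 0 0 0 0 0; 0 0 0 0 0 0; 0 0 0 0 0 0; 0 0 0 0 0 0; 0 0 0 0 0 0", gripper=40)

```text
t: 56.88
tool_pos: [0.4776, -0.46, 0.0799]
eef_rot: [[-0.122, 0.993, 0.001], [0.993, 0.122, -0.001], [-0.001, 0.001, -1.0]]
contact_force: [-0.2, -0.6, 5.3]
grip_width: 0.0502
grasp_force: 63.3
```

```bash
python3 go.py 588 -92.1 160
```

```text
t 56.88 pos [ 477.6 -460.    79.9] grip 50.2 63.28131628688425 F [-0.2 -0.6  5.3]
shift in current axes [351.7 154.4 -80.5] in target axes [351.7 154.4 -80.1] rotvec [ 0.04  0.08 -0.02]
```

>>> send_rows(deltas="0 0 -5 0 0 0; 0 0 -15 0 0 0; 0 0 -25 0 0 0; 0 0 -25 0 0 0; 0 0 -10 0 0 0; 15 7 0 0 0 0; 30 13 0 0 0 0; 35 15 0 0 0 0; 35 15 0 0 0 0; 35 15 0 0 0 0; 35 15 0 0 0 0; 35 15 0 0 0 0; 35 15 0 0 0 0; 35 15 0 0 0 0; 30 15 0 0 0 0; 20 10 0 0 0 0; 11.5 4.4 0 0 0 0; 0 0 0 0 0 0; 0 0 0 0 0 0")

```text
t: 59.25
tool_pos: [0.5873, -0.0923, 0.1589]
eef_rot: [[-0.121, 0.993, -0.001], [0.993, 0.121, -0.0], [-0.0, -0.001, -1.0]]
contact_force: [-0.1, -0.0, -2.8]
grip_width: 0.0505
grasp_force: 62.9
```

>>> send_rows(deltas="0 0 10 0 0 0; 0 0 25 0 0 0; 0 0 20 0 0 0; 0 0 12 0 0 0; 0 0 6 0 0 0; 0 0 2.5 0 0 0; 0 0 1.5 0 0 0; 0 0 0 0 0 0; 0 0 0 0 0 0")

```text
t: 60.38
tool_pos: [0.588, -0.0918, 0.0827]
eef_rot: [[-0.122, 0.993, 0.001], [0.993, 0.122, -0.0], [-0.0, 0.001, -1.0]]
contact_force: [0.1, -0.3, -3.6]
grip_width: 0.0503
grasp_force: 62.9
```

```bash
python3 go.py 588 -92.1 79.4
```

```text
t 60.38 pos [588.  -91.8  82.7] grip 50.3 62.9385303799063 F [ 0.1 -0.3 -3.6]
shift in current axes [-0.3 -0.1  3.3] in target axes [-0.3 -0.1  3.3] rotvec [ 0.05  0.02 -0.01]
```

>>> send_rows(deltas="-0.2 0 1.2 0 0 0; 0 0 0.8 0 0 0; 0 0 0.6 0 0 0; 0 0 0.3 0 0 0; 0 0 0 0 0 0")

```text
t: 61.0
tool_pos: [0.5878, -0.0919, 0.0799]
eef_rot: [[-0.122, 0.993, 0.0], [0.993, 0.122, -0.0], [-0.0, 0.0, -1.0]]
contact_force: [-1.4, -0.1, 3.0]
grip_width: 0.0506
grasp_force: 63.6
```

>>> send_rows(deltas="0 0 0 0 0 0; 0 0 0 0 0 0; 0 0 0 0 0 0; 0 0 -10 0 0 0; 0 0 -25 0 0 0; 0 0 -35 0 0 0; 0 0 -40 0 0 0; -30 -10 -30 0 0 0; -45 -16 0 0 0 0; -50 -17 0 0 0 0; -50 -17 0 0 0 0; -50 -17 0 0 0 0; -50 -18 0 0 0 0; -50 -18 0 0 0 0; -30 -10 0 0 0 0; 0 0 0 0 0 0; 0 0 0 0 0 0; 0 0 0 0 0 0", gripper=72)

```text
t: 63.25
tool_pos: [0.5093, -0.4577, 0.2195]
eef_rot: [[-0.123, 0.992, -0.0], [0.992, 0.123, 0.001], [0.001, -0.0, -1.0]]
contact_force: [-0.5, 0.6, 0.5]
grip_width: 0.0721
grasp_force: 0.0
```

```bash
python3 - <<'E'
from h import *
import pickle
d=snap('top','t9'); pickle.dump(d,open('top9.pkl','wb')); snap('scene','s9')
import re
src=open('m.py').read().replace("top0.pkl","top9.pkl").replace("'top0","'top9").split("    b,c,st=box((H>100")[0]
exec(src)
k,c,st=box((S<25)&(V>215),85,125,230,262); print('anvil',c,st,back(d,*c,.122),rect(k,.122))
cv2.imwrite('pics/fin.png',cv2.imread('pics/s9.png')[90:400,130:530])
E
```

```text
green [279.23768116 212.09855072] [269 202  21  21 345] [0.5769683  0.00100735 0.124     ]
dark [239.28059701 217.21791045] [229 208  21  20 335] [0.56607601 0.08537113 0.124     ]
red [311 197  24  25 175]
disc [323.19811321 206.83490566] [315 199  17  17 212] [ 0.58820401 -0.09213059  0.124     ]
anvil [280.26415094 183.71698113] [255 181  50   7  53] [ 0.65169309 -0.00088706  0.056     ] [651.6   0.8   2.6 111.5   6.9]
anvil [100.85193133 245.39055794] [ 86 236  30  20 466] [0.50684788 0.37505402 0.122     ] [506.9 375.5  35.3  61.3   7.8]
```

View pics/fin.png

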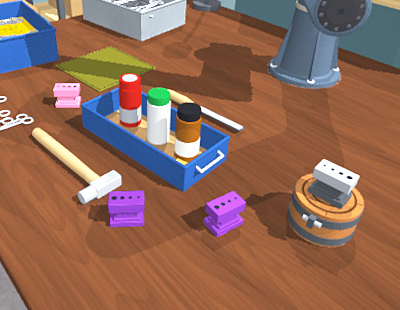

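The picture shows all three containers upright in the tray, each within 1 mm of its first position, and the anvil upright on the stump about 1–2 mm from its centre. Nothing else has moved.

```bash
python3 -c "
from plant import job_done; print(job_done())"
```

```text
the job is handed in; nothing more can be done
None
```

The job is handed in at about 63 s: the anvil stands upright about 1–2 mm from the centre of the stump top, and the oil jar, pin pot and polish tin are back upright in the tray within about 1 mm of where they started.

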